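# Wake the microscope lamp and stroke its light up to full

## Task

Bring the microscope's ring light up to full from its control unit on the bench: lightly touch the round power pad with the fingertips, then set them on the smallest white dot and run them along the strip of dots to the largest, in light contact and without lifting off on the way. Finish holding there, with the fingertips still resting lightly on the largest dot so that the lamp stores the setting. Leave the coloured strip untouched, do not press hard, shove or lift the unit, and leave the other things on the bench as they are.

Things in the scene. Friction and masses are not known exactly. Their poses are not given: they have to be found in the camera images.
- console: light control unit: flat white box, 130 mm deep (x) by 260 mm wide (y), black glass deck 30 mm above the table; about 1 kg, loose, level on rubber feet. Origin: centre of its underside, on the table; z up; -x is the operator's side, +y the left end. Front row on the deck: power pad (left), strip of four white dots; behind it the coloured strip, then a pen groove (lips 31 mm above the table)
- power: round dark power pad with a green ring-and-bar sign, 28 mm across, flat top 36 mm above the table, 65 mm left of the smallest dot and in line with the strip. Pad and strip sit together on a black touch bar (30 mm wide, top 34 mm above the table) that floats on a soft gasket: it sinks level, about 1 mm under 3.5 N, and stops at 3 mm. Origin at the pad's centre, 2 mm below its top
- bright1: tile of the strip of dots, 40 mm (console y) by 16 mm, flat top 36 mm above the table; a white dot 5 mm across at its middle. Origin under the dot, 2 mm below the top. First tile, at the left end of the strip nearest the power pad (65 mm from it): dimmest. Dots run straight along console -y, 40 mm apart; the strip is level
- bright2: tile of the strip of dots, 40 mm (console y) by 16 mm, flat top 36 mm above the table; a white dot 8 mm across at its middle. Origin under the dot, 2 mm below the top. Second tile
- bright3: tile of the strip of dots, 40 mm (console y) by 16 mm, flat top 36 mm above the table; a white dot 11 mm across at its middle. Origin under the dot, 2 mm below the top. Third tile
- bright4: tile of the strip of dots, 40 mm (console y) by 16 mm, flat top 36 mm above the table; a white dot 14 mm across at its middle. Origin under the dot, 2 mm below the top. Fourth and last tile, the right end of the strip: full light. It counts once the fingers are on it and off the third tile
- tint: coloured strip (amber through white to blue) on the deck, parallel to the strip of dots and 54 mm behind it (centre lines), 160 by 16 mm, its top also 32 mm above the table; must not be touched. Origin at its middle on the deck
- watch_glass: shallow clear watch glass on the table near the unit, 76 mm across, 10 mm high; origin: centre of its underside
- petri: closed clear Petri dish with a yellowish filling, 91 mm across, 16 mm high; origin: centre of its underside
- mesh_dish: small open clear dish with a dark wire grid on its floor, 60 mm across, 28 mm high; origin: centre of its underside
- vial: upright specimen vial with a blue cap, 28 mm across, 55 mm high, near the left end of the unit; origin: centre of its underside
- slide_box: closed blue slide box, 83 x 100 x 34 mm; origin: centre of its underside
- forceps: steel forceps lying flat on the table, 115 mm long (along its x), 15 mm wide, 6 mm high; origin: middle of its underside
- magnifier: black hand lens lying flat, rim 60 mm across at its origin, handle 85 mm long along its -x, 14 mm high

How it is judged:
On the way, in this order (a step that is already met when the one before it is completed fails the run):
1. fingertips touch the power pad (contact force between the fingers and power above 0.15 N), for 0.1 s.
2. off the pad, fingertips on the first tile (smallest dot) (contact force between the fingers and bright1 above 0.15 N and contact force between the fingers and power below 0.05 N), for 0.1 s.
3. fingertips on tile 2 and off tile 1 (contact force between the fingers and bright2 above 0.15 N and contact force between the fingers and bright1 below 0.05 N), for 0.1 s.
4. fingertips on tile 3 and off tile 2 (contact force between the fingers and bright3 above 0.15 N and contact force between the fingers and bright2 below 0.05 N), for 0.1 s.
5. fingertips on tile 4 and off tile 3 (contact force between the fingers and bright4 above 0.15 N and contact force between the fingers and bright3 below 0.05 N), for 0.1 s.
At the end, for the whole second after the job is handed in: The fingertips still rest on the tile of the largest dot (over 0.15 N, under 25 N on the whole unit) through the last second; the unit stands level, at rest and within 12 mm of where it stood, and every other thing within 20 mm of its place (contact force between the fingers and bright4 above 0.15 N and contact force between the fingers and bright2 below 0.05 N and contact force between the fingers and bright1 below 0.05 N and contact force between the fingers and console below 25 N and distance of console from where it was at the start of the episode below 0.012 m and angle between console's own z axis and vertical below 0.05 rad and linear speed of console below 0.02 m/s and distance of each of watch_glass, petri, mesh_dish, vial, slide_box, forceps, magnifier from where it was at the start of the episode below 0.02 m); the arm keeps its last pose, push and grip.
It fails at once if the coloured strip is touched (contact force between any of the fingers, the arm and tint above 0.3 N).
It fails at once if the unit is pressed harder than 25 N (contact force between any of the fingers, the arm and console above 25 N).
It fails at once if the unit is shoved more than 12 mm or lifted (distance of console from where it was at the start of the episode above 0.012 m or height (world z) of console above 0.006 m or angle between console's own z axis and vertical above 0.06 rad).
It fails at once if the fingers are lifted off part way along (tips 8 to 30 mm above the strip's middle part, between the two end dots) (y of the grasp point in the frame of bright3 between -0.01 and 0.05 m and x of the grasp point in the frame of bright3 between -0.015 and 0.015 m and z of the grasp point in the frame of bright3 between 0.029 and 0.051 m).
It fails at once if another thing on the bench is moved more than 20 mm, lifted or tipped (distance of any of watch_glass, petri, mesh_dish, vial, slide_box, forceps, magnifier from where it was at the start of the episode above 0.02 m or height (world z) of any of watch_glass, petri, mesh_dish, vial, slide_box, forceps, magnifier above 0.01 m or angle between any of watch_glass, petri, mesh_dish, vial, slide_box, forceps, magnifier's own z axis and vertical above 0.4 rad).
It also fails if it takes over 48 s, if anything falls off the work surface, if the arm or the gripper's body presses on something with over 40 N, if the wrist force passes 120 N, or if a joint passes its speed limit or range.

## Robot

A 6-joint arm with a two-finger parallel gripper is mounted at the origin on the work surface. World frame = base frame: x ahead of the robot, y to its left, z up, the work surface at z = 0. Lengths are in m, angles in rad, forces in N, time in s.
With the tool pointing down it reaches from about 0.3 to 0.875 m from the base axis. Payload 6.4 kg.
Tool frame: the origin (TCP) lies on the centre line of the jaws, within the pads' length; the fingertips stand 14 mm ahead of it and the grasp point (between the pads) lies 5 mm behind it; z points along the fingers, y is the direction in which the jaws open and shut (so a half turn about z gives the same grasp; the last joint's range is limited). The gripper opens to 85 mm and grips with 20 to 120 N. Pads are 22 mm wide; open, the fingers measure 114 mm over their backs; the gripper's body (76 mm by 85 mm) begins 54 mm behind the grasp point. The pads swing forward as they close: fully open they stand 13 mm farther back than shut.
Start: joints at [1.013, 0.181, 1.607, -0, 1.354, -0.206], TCP at [0.198, 0.54, 0.211] pointing down, gripper open.
Joint ranges: [-2.99, 2.99], [-0.89, 2.07], [0.3, 2.58], [-1.14, 4.28], [0, 2.63], [-3.12, 3.12]. Speed limits (rad/s): [2.57, 2.57, 3.01, 3.14, 3.14, 3.14].

## Interface

Orientations are given as a unit quaternion [w, x, y, z].
In Python, from bench import * gives the robot as it stands.
- The arm moves only by the tool servo_tool, never from a script. Its argument "plan" is a list that holds one entry, the list of rows, each a list of 5 numbers: the shift along the world's x, y, z in m, then the turn about the world's z in rad, then the gripper command: -1 is shut, 1 is fully open, values between are in proportion. In form: [[[tx, ty, tz, roll, claw], ...]]. A call has 1 to 8 rows; each row shifts and turns the commanded pose from where the row before left it; what a row does not reach is not made up. A row lasts 1/10 s, in which the tool goes at most 50 mm and 8.59 degrees, less where a joint would pass 70% of its speed; a pose out of reach is approached as far as the arm can. A call with a gripper value outside its range is refused whole. The fingers move at their own pace and stop on an object; the grip force is fixed at half the most. Time passes only in rows, so rows that do not move let the fingers close. It gives the time, the measured TCP pose, the force and the opening at its end, in the units of the state.
- get_obs(): the state, without advancing time (a new reading comes with each control period).
- camera(name): name is "scene" or "top"; returns a dict with "img" (420x560x3 uint8, blue, green, red), "camera_matrix" (3x3 intrinsics, pixels), "rvec" (rotation vector, rad) and "tvec" (3), from world to camera coordinates, as OpenCV has them. Camera axes: x right, y down, z forward; pixel columns grow to the right and rows downward; lengths in m; the calibration is good to about 2 mm. A picture is of the moment at which its call begins. There is no depth.
- hand_in(): hands the job in, once; it reports no verdict.
Trained networks look in a picture, given as the dict that the camera call returned (one of the last four; its "shot" number tells which), for a name from the list of things; names that differ only in an ending like _2 or _b are one class to them, and where a whole thing is asked for, a point or a joint stands for the part that bears it (a point fixed in the world has none). Each returns a list of dicts, best first, with "conf" (0 to 1); they miss things now and then, are a little off and sometimes report something else, mostly with a low value. They report only what shows in the picture. A call takes as long as a camera call.
- trace(picture, thing): "mask" (420x560 bool, what is visible of it) and "rect" ([left, top, right, bottom] as shares, 0 to 1, of the picture: columns of its width, rows of its height, round what is visible of it).
- pinpoint(picture, thing): "centre" ([row, column] as shares, 0 to 1, of the picture: columns of its width, rows of its height: a listed point, or the origin of a listed thing).
The state is a dict: "time_s": time; "q": joint angles; "dq": joint speeds; "joint_efforts": joint torques, N m; "eef_pos": TCP position; "eef_rot": TCP orientation; "wrist_force": force on the tool from outside, world axes, zero at the start; "torque": the same for the moment, N m; "opening": opening from 0.0 (shut) to 1.0 (fully open).
Only numpy, scipy, OpenCV 4.12 (cv2) and the standard library are available. Lean on these libraries where they do the work, as an engineer would, in place of code of your own. Each camera call takes 0.05 s, during which the arm holds its last target.

## Working session

There is one attempt and no reset: what is moved stays moved. The work goes in short steps, Python scripts to look and compute and a tool call to move; the robot and the scene stay as the last step left them, time stands still between calls to the robot, and variables do not carry over. Pictures are saved under pics/ and viewed, and the job is handed in when it is done.

Besides the shell and the picture viewer there is one more tool, called after ">>>" by a JSON object that holds its "method" and its "body", one argument or row to a line. servo_tool: Moves the arm, as the interface text tells. Its arguments: {"type":"object","properties":{"plan":{"type":"array"}},"required":["plan"]}

```bash
mkdir -p pics; cat > h.py <<'E'
from bench import *
import numpy as np, cv2
def ray(c,px):
    K=c["camera_matrix"];R,_=cv2.Rodrigues(np.array(c["rvec"],float));t=np.array(c["tvec"],float).ravel()
    d=R.T@np.linalg.inv(K)@np.array([px[0],px[1],1.]);return -R.T@t,d
def at(c,px,z):
    o,d=ray(c,px);return o+d*(z-o[2])/d[2]
E
python3 - <<'E'
from h import *
s=get_obs();print(s['time_s'],s['eef_pos'],s['eef_rot'],s['wrist_force'],s['opening'])
Z=dict(console=0,power=.034,bright1=.034,bright2=.034,bright3=.034,bright4=.034,tint=.03,vial=0,watch_glass=0,petri=0,mesh_dish=0,slide_box=0,forceps=0,magnifier=0)
for n in("top","scene"):
    c=camera(n);cv2.imwrite(f"pics/{n}0.png",c["img"])
    for k,z in Z.items():
        for r in pinpoint(c,k)[:2]:
            p=np.array(r["centre"])*[420,560]
            print(n,k,round(r["conf"],2),p.round(1),at(c,(p[1],p[0]),z).round(4))
E
```

```text
0.0 [0.1977693  0.53926384 0.21056041] [-3.29571510e-04  1.74967586e-01  9.84573771e-01 -8.51228754e-04] [ 0.41803147  0.08876682 -0.38197545] 1.0005937463146535
top console 0.55 [211.2 325.3] [ 0.6038 -0.0958  0.    ]
top power 0.56 [238.5 297.4] [ 0.5349 -0.0277  0.034 ]
top bright1 0.68 [219.2 350.7] [ 0.581  -0.1535  0.034 ]
top bright1 0.64 [225.5 324.6] [ 0.5659 -0.0918  0.034 ]
top bright2 0.68 [219.2 350.7] [ 0.581  -0.1535  0.034 ]
top bright2 0.64 [225.5 324.6] [ 0.5659 -0.0918  0.034 ]
top bright3 0.68 [219.2 350.7] [ 0.581  -0.1535  0.034 ]
top bright3 0.64 [225.5 324.6] [ 0.5659 -0.0918  0.034 ]
top bright4 0.68 [219.2 350.7] [ 0.581  -0.1535  0.034 ]
top bright4 0.64 [225.5 324.6] [ 0.5659 -0.0918  0.034 ]
top tint 0.84 [198.2 337.9] [ 0.6317 -0.1242  0.03  ]
top vial 0.69 [236.4 258.3] [0.5413 0.0683 0.    ]
top watch_glass 0.6 [247.1 371.4] [ 0.5165 -0.2068  0.    ]
top watch_glass 0.31 [234.9 297.3] [ 0.5454 -0.0272  0.    ]
top petri 0.87 [173.6 292. ] [ 0.6979 -0.0135  0.    ]
top petri 0.37 [226.1 461.7] [ 0.5682 -0.4259  0.    ]
top mesh_dish 0.69 [148.6 342.6] [
[... 786 characters left out ...]
ene bright4 0.67 [231.9 224.7] [ 0.57   -0.1266  0.034 ]
scene bright4 0.59 [240.  215.9] [ 0.5856 -0.1567  0.034 ]
scene vial 0.64 [212.  289.8] [0.5457 0.0687 0.    ]
scene watch_glass 0.63 [244.7 183.3] [ 0.527  -0.2145 -0.    ]
scene watch_glass 0.6 [226.1 239.1] [ 0.5314 -0.0693  0.    ]
scene petri 0.87 [254.4 299.4] [0.6904 0.0032 0.    ]
scene petri 0.46 [210.9 290.2] [0.5423 0.072  0.    ]
scene mesh_dish 0.6 [300.  262.5] [ 0.7691 -0.1401  0.    ]
scene slide_box 0.86 [291.9 100.8] [ 0.5789 -0.4235  0.    ]
scene forceps 0.48 [294.1 191.4] [ 0.6797 -0.2614  0.    ]
scene magnifier 0.69 [165.7 376.5] [0.4865 0.4024 0.    ]
scene magnifier 0.63 [243.9 216.5] [ 0.563  -0.1461  0.    ]
```

```bash
python3 - <<'E'
import cv2
a=cv2.imread("pics/top0.png");cv2.imwrite("pics/topcrop.png",cv2.resize(a[130:270,230:420],None,fx=4,fy=4,interpolation=cv2.INTER_CUBIC)[:, :760])
a=cv2.imread("pics/scene0.png");cv2.imwrite("pics/scenecrop.png",cv2.resize(a[180:310,150:330],None,fx=4,fy=4,interpolation=cv2.INTER_CUBIC))
E
```

```text
(no output)
```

View pics/topcrop.png

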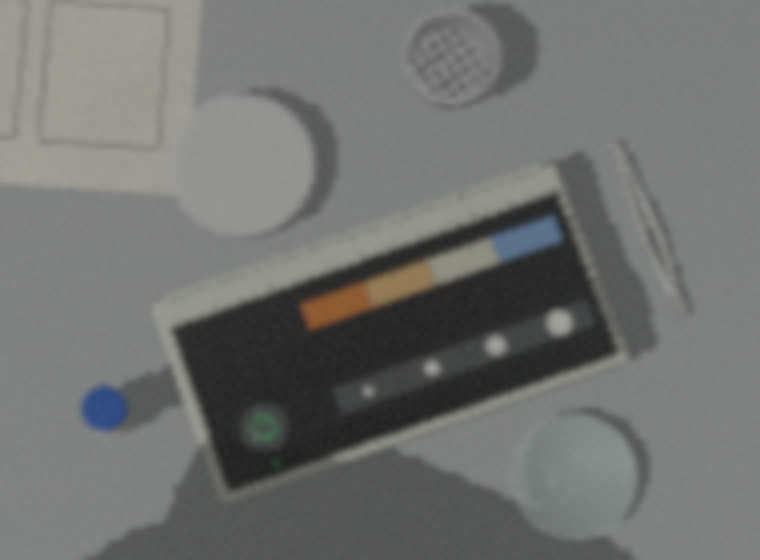

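View pics/scenecrop.png

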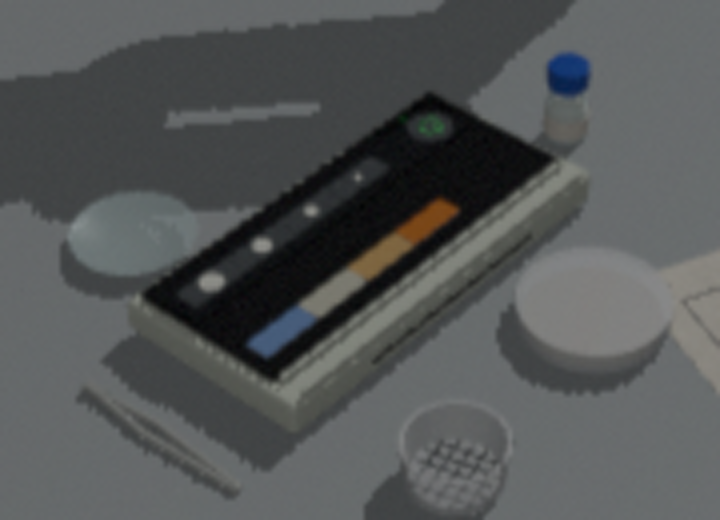

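View pics/scene0.png

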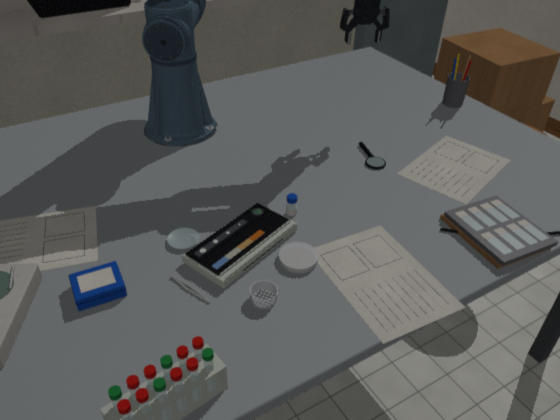

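The views show the unit turned about 20°. In the top crop the power pad is at (264,426) and the dots run from (368,391) to (560,323). In the scene crop the pad is at (430,126) and the dots run from (358,177) to (211,282). The vial is off the left end and the watch glass sits in front of the right end.

```bash
python3 - <<'E'
from h import *
from scipy.optimize import least_squares
off=np.array([65,0,-40,-80,-120.])
V={}
P={"top":([(264,426),(368,391),(432,368),(496,345),(560,323)],(230,130)),"scene":([(430,126),(358,177),(311,210),(262,245),(211,282)],(150,180))}
for n,(pts,o) in P.items():
    c=camera(n);V[n]=(c,(np.array(pts)+.5)/4-.5+np.array(o))
def pts(x):
    return np.c_[x[0]-np.sin(x[2])*off/1e3,x[1]+np.cos(x[2])*off/1e3,np.full(5,.036)]
def res(x,names):
    r=[]
    for n in names:
        c,q=V[n];p,_=cv2.projectPoints(pts(x),np.array(c["rvec"],float),np.array(c["tvec"],float),c["camera_matrix"],None);r.append((p[:,0]-q).ravel())
    return np.concatenate(r)
for names in(["top"],["scene"],["top","scene"]):
    s=least_squares(res,[.55,-.09,.3],args=(names,));print(names,s.x.round(4),np.abs(s.fun).max().round(2))
print(pts(s.x).round(4))
for n in V:
  c=V[n][0]
  for k,z in(("watch_glass",.005),("vial",.055)):
    r=trace(c,k)[:1]
    if r:
        ys,xs=np.where(r[0]["mask"]);print(n,k,at(c,(xs.mean(),ys.mean()),z).round(3))
E
```

```text
['top'] [ 0.5618 -0.0848  0.3395] 0.22
['scene'] [ 0.563  -0.0851  0.3421] 0.12
['top', 'scene'] [ 0.5622 -0.0849  0.3408] 0.37
[[ 0.5405 -0.0236  0.036 ]
 [ 0.5622 -0.0849  0.036 ]
 [ 0.5755 -0.1226  0.036 ]
 [ 0.5889 -0.1603  0.036 ]
 [ 0.6023 -0.198   0.036 ]]
top watch_glass [ 0.513 -0.209  0.005]
top vial [0.548 0.068 0.055]
scene watch_glass [ 0.51  -0.208  0.005]
scene vial [0.582 0.047 0.055]
```

>>> {"method": "servo_tool", "body": {
  "plan": [
    [[0.0215,-0.035,0,-0.11,-1],[0.0215,-0.035,0,-0.11,-1],[0.0215,-0.035,0,-0.11,-1],[0.0215,-0.035,0,-0.11,-1],[0.0215,-0.035,0,-0.11,-1],[0.0215,-0.035,0,-0.11,-1],[0.0215,-0.035,0,-0.11,-1],[0.0215,-0.035,0,-0.11,-1]]
  ]
}}

```text
time_s: 2.6
eef_pos: [0.3708, 0.2584, 0.2118]
eef_rot: [0.0, 0.579, 0.815, 0.0]
wrist_force: [0.7, -0.1, -0.5]
opening: -0.003
```

>>> {"method": "servo_tool", "body": {
  "plan": [
    [[0.0215,-0.035,0,0,-1],[0.0215,-0.035,0,0,-1],[0.0215,-0.035,0,0,-1],[0.0215,-0.035,0,0,-1],[0.0215,-0.035,0,0,-1],[0.0215,-0.035,0,0,-1],[0.0215,-0.035,0,0,-1],[0,0,0,0,-1]]
  ]
}}

```text
time_s: 3.4
eef_pos: [0.5228, 0.0106, 0.2117]
eef_rot: [0.001, 0.58, 0.815, -0.0]
wrist_force: [-0.8, 0.4, 0.1]
opening: 0.005
```

>>> {"method": "servo_tool", "body": {
  "plan": [
    [[0,0,0,0,-1],[0,0,0,0,-1]]
  ]
}}

```text
time_s: 3.6
eef_pos: [0.5201, 0.0156, 0.2113]
eef_rot: [-0.0, 0.577, 0.816, 0.0]
wrist_force: [-0.2, -0.3, 0.3]
opening: -0.002
```

>>> {"method": "servo_tool", "body": {
  "plan": [
    [[0.0104,-0.02,0,0,-1],[0.01,-0.0192,0,0,-1],[0,0,-0.03,0,-1],[0,0,-0.04,0,-1],[0,0,-0.04,0,-1],[0,0,-0.03,0,-1],[0,0,0,0,-1],[0,0,0,0,-1]]
  ]
}}

```text
time_s: 4.4
eef_pos: [0.5409, -0.0234, 0.072]
eef_rot: [-0.0, 0.577, 0.817, -0.0]
wrist_force: [0.2, 0.7, 0.8]
opening: -0.001
```

```bash
python3 - <<'E'
from h import *
s=get_obs();print(s['eef_pos'],s['wrist_force'])
for n,(x,y) in {"top":(230,130),"scene":(150,140)}.items():
    c=camera(n);cv2.imwrite(f"pics/{n}1.png",cv2.resize(c["img"][y:y+140,x:x+190],None,fx=4,fy=4,interpolation=cv2.INTER_CUBIC))
s=get_obs();print(s['eef_pos'],s['wrist_force'])
E
```

```text
[ 0.54085466 -0.02335269  0.07203727] [0.15826607 0.66020336 0.75382602]
[ 0.54265357 -0.02420292  0.07383145] [-0.36287334  0.73831833 -0.09483173]
```

View pics/scene1.png

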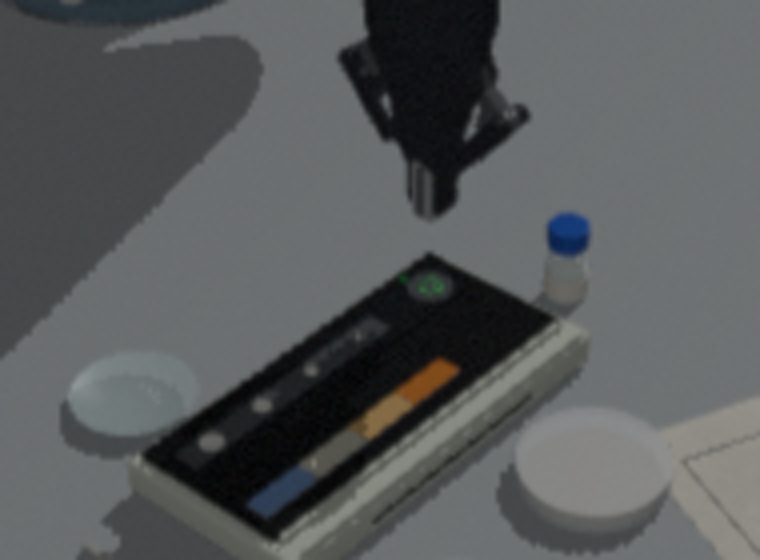

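```bash
python3 - <<'E'
from h import *
s=get_obs();p=s['eef_pos'];print(p,s['wrist_force'])
for n,(x,y) in {"top":(230,130),"scene":(150,140)}.items():
    c=camera(n);im=cv2.resize(c["img"][y:y+140,x:x+190],None,fx=4,fy=4,interpolation=cv2.INTER_CUBIC)
    for dz in(0,-.014,-.037):
        q,_=cv2.projectPoints(np.array([[p[0],p[1],p[2]+dz]]),np.array(c["rvec"],float),np.array(c["tvec"],float),c["camera_matrix"],None)
        q=(q.ravel()-[x,y]+.5)*4-.5;print(n,dz,q);cv2.circle(im,tuple(int(v) for v in q),3,(0,0,255),1)
    cv2.imwrite(f"pics/{n}2.png",im)
s=get_obs();print(s['eef_pos'],s['wrist_force'])
E
```

```text
[ 0.54265357 -0.02420292  0.07383145] [-0.36287334  0.73831833 -0.09483173]
top 0 [264.50688995 418.54280067]
top -0.014 [264.77594512 419.9560941 ]
top -0.037 [265.20131161 422.19045991]
scene 0 [430.88188293 237.00679235]
scene -0.014 [430.93037856 255.71332234]
scene -0.037 [431.00859959 285.88602207]
[ 0.54268438 -0.02449629  0.07380524] [-0.46256119 -0.15723397  0.84454779]
```

View pics/scene2.png

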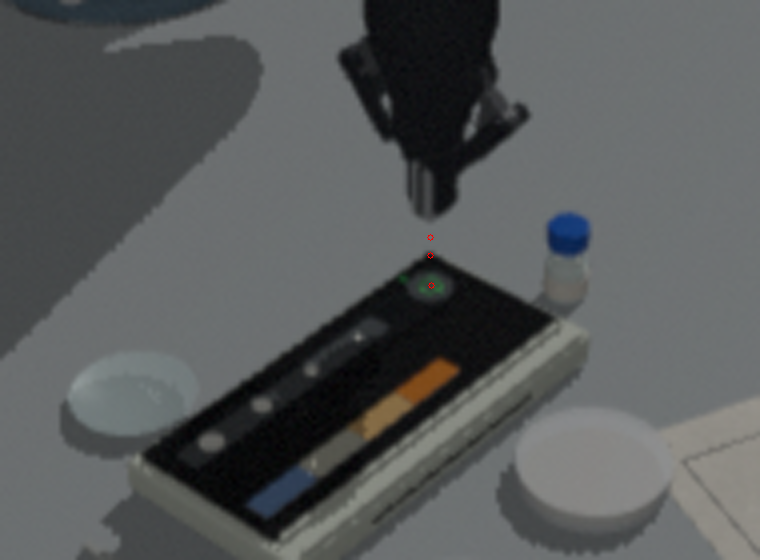

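View pics/top2.png

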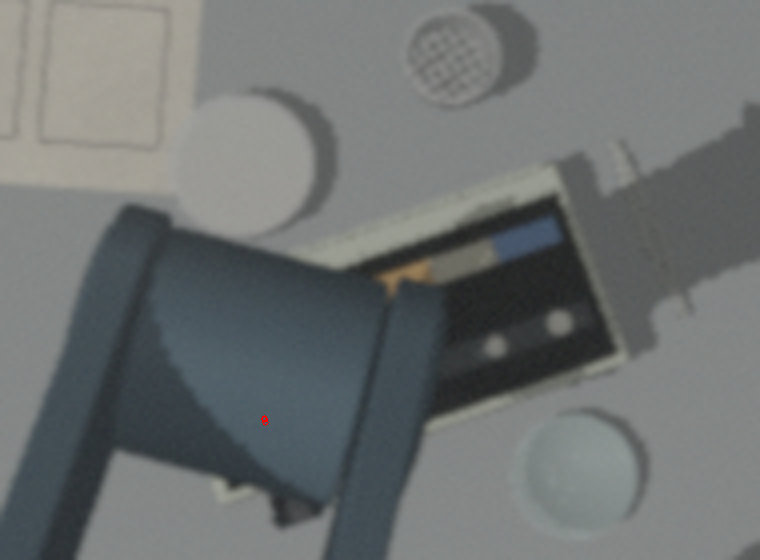

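The image puts the fingertips at crop row 217, but the pose predicts row 256. I'll check whether the arm has settled before going lower.

>>> {"method": "servo_tool", "body": {
  "plan": [
    [[0,0,0,0,-1],[0,0,0,0,-1],[0,0,0,0,-1]]
  ]
}}

```text
time_s: 4.9
eef_pos: [0.5413, -0.0245, 0.0719]
eef_rot: [0.0, 0.578, 0.816, 0.0]
wrist_force: [-0.6, -0.5, 0.9]
opening: -0.002
```

```bash
python3 - <<'E'
from h import *
s=get_obs();p=s['eef_pos'];print(p,s['wrist_force'],s['q'],s['opening'])
for n,(x,y) in {"scene":(150,140)}.items():
    c=camera(n);im=cv2.resize(c["img"][y-40:y+60,x+50:x+150],None,fx=6,fy=6,interpolation=cv2.INTER_CUBIC)
    im=np.clip(im.astype(float)*1.8,0,255).astype(np.uint8)
    for dz in(.06,.04,.02,0,-.014):
        q,_=cv2.projectPoints(np.array([[p[0],p[1],p[2]+dz]]),np.array(c["rvec"],float),np.array(c["tvec"],float),c["camera_matrix"],None)
        q=(q.ravel()-[x+50,y-40]+.5)*6-.5;cv2.circle(im,tuple(int(v) for v in q),3,(0,0,255),1)
    cv2.imwrite(f"pics/{n}3.png",im)
E
```

```text
[ 0.54125365 -0.02447266  0.07193727] [-0.61856582 -0.46115169  0.92134709] [-2.64353036e-01  2.77530621e-01  1.79936350e+00 -3.90269506e-06
  1.06401661e+00 -6.03299688e-01] -0.0021823793186867718
```

View pics/scene3.png

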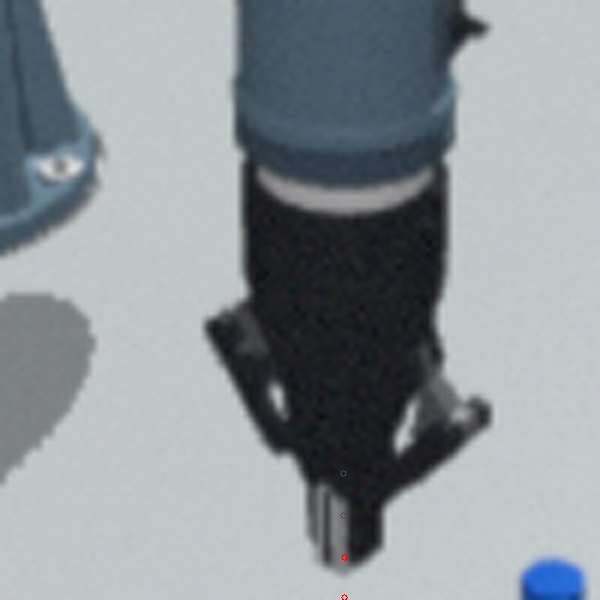

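```bash
python3 - <<'E'
from h import *
p=np.array([.19777,.53926,.21056])
for n in("top","scene"):
    c=camera(n);print(n,(-cv2.Rodrigues(np.array(c["rvec"],float))[0].T@np.array(c["tvec"],float).ravel()).round(3))
    im=cv2.imread(f"pics/{n}0.png")
    q,_=cv2.projectPoints(np.array([p+[0,0,d] for d in(.06,0,-.014,-.21)]),np.array(c["rvec"],float),np.array(c["tvec"],float),c["camera_matrix"],None)
    q=q[:,0];print(q.round(1))
    m=q[1].astype(int);x0=max(0,min(460,m[0]-50));y0=max(0,min(320,m[1]-50))
    im=cv2.resize(im[y0:y0+100,x0:x0+100],None,fx=6,fy=6,interpolation=cv2.INTER_CUBIC);im=np.clip(im*1.8,0,255).astype(np.uint8)
    for v in q: cv2.circle(im,tuple(int(t) for t in (v-[x0,y0]+.5)*6-.5),3,(0,0,255),1)
    cv2.imwrite(f"pics/{n}4.png",im)
E
```

```text
top [ 0.488 -0.035  1.012]
[[-33.  426.6]
 [ -7.3 413.7]
 [ -1.9 410.9]
 [ 58.  380.7]]
scene [ 1.405 -0.51   0.811]
[[362.5  33.7]
 [360.1  52.9]
 [359.6  57.3]
 [352.6 113.8]]
```

View pics/top4.png

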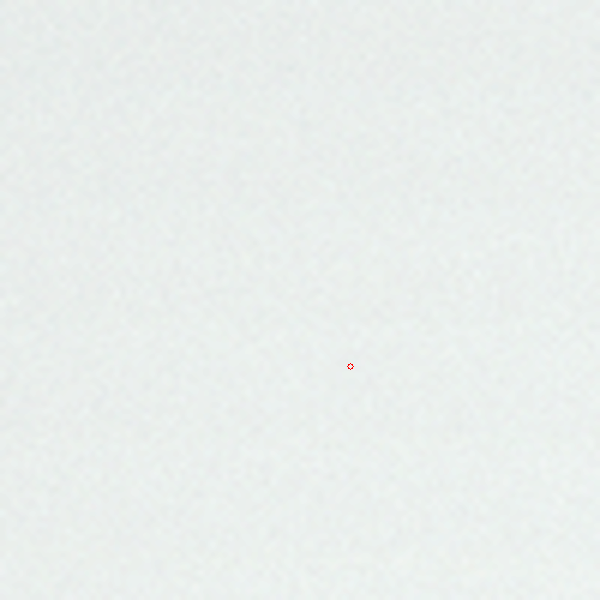

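View pics/scene4.png

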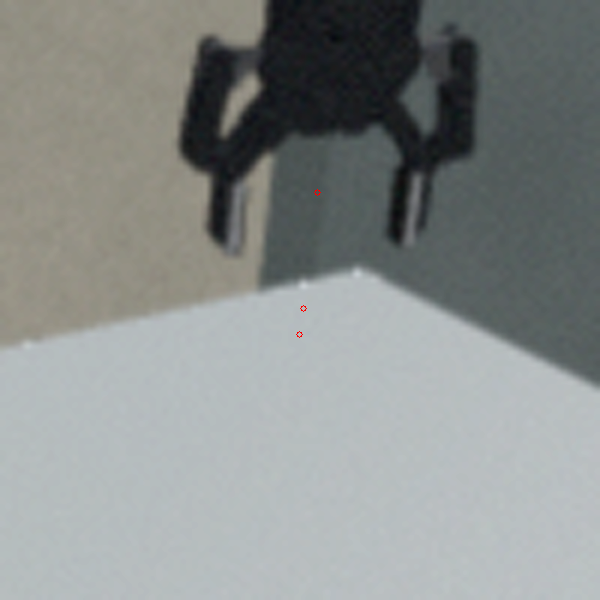

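```bash
python3 - <<'E'
from h import *
s=get_obs();p=s['eef_pos']
c=camera("scene");im=c["img"].copy();im=im[0:200,60:330]
im=cv2.resize(im,None,fx=2.9,fy=2.9,interpolation=cv2.INTER_CUBIC)
def pr(P):
    q,_=cv2.projectPoints(np.array(P,float),np.array(c["rvec"],float),np.array(c["tvec"],float),c["camera_matrix"],None);return q[:,0]
th=np.linspace(0,6.28,25)
for P in pr(np.c_[.095*np.cos(th),.095*np.sin(th),0*th]).tolist()+pr([[0,0,0],p,p-[0,0,.014]]).tolist():
    cv2.circle(im,tuple(int(t) for t in (np.array(P)-[60,0]+.5)*2.9-.5),2,(0,0,255),-1)
cv2.imwrite("pics/base.png",im)
c=camera("top");im=c["img"].copy()
for P in pr(np.c_[.095*np.cos(th),.095*np.sin(th),0*th]).tolist()+pr([[0,0,0],p,p-[0,0,.014]]).tolist():
    cv2.circle(im,tuple(int(t) for t in P),1,(0,0,255),-1)
cv2.imwrite("pics/base_t.png",im)
E
```

```text
(no output)
```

View pics/base.png

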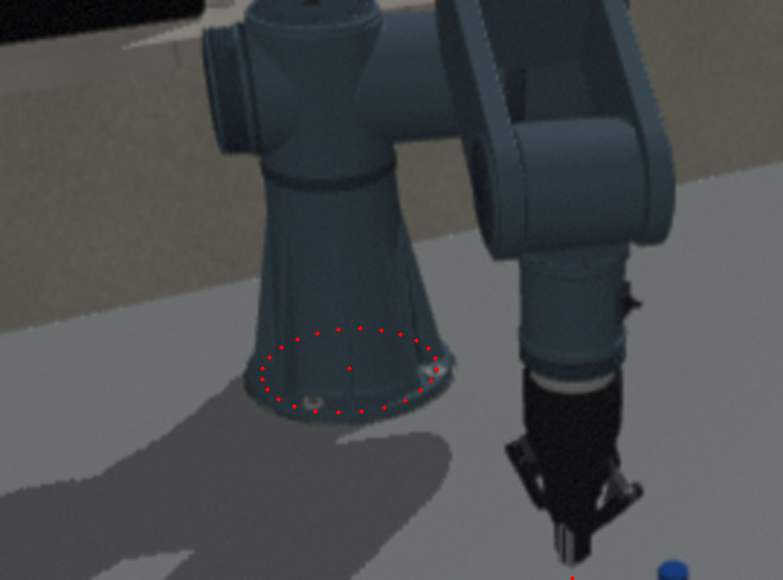

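View pics/base_t.png

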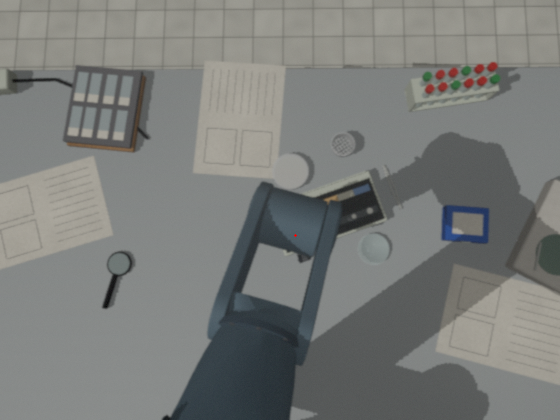

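The base projects correctly, but the gripper looks about 28 mm higher than the state says. I'll go down in small steps, watching both force and pictures.

>>> {"method": "servo_tool", "body": {
  "plan": [
    [[0,0,-0.007,0,-1],[0,0,-0.007,0,-1],[0,0,0,0,-1],[0,0,0,0,-1]]
  ]
}}

```text
time_s: 5.55
eef_pos: [0.5406, -0.0243, 0.0569]
eef_rot: [-0.001, 0.578, 0.816, -0.0]
wrist_force: [-0.4, 0.6, -0.2]
opening: -0.004
```

```bash
cat > look.py <<'E'
from h import *
import sys
s=get_obs();p=s['eef_pos'];print(p.round(4) if hasattr(p,'round') else p,np.round(s['wrist_force'],2),s['time_s'])
x,y=170,150
c=camera("scene");im=cv2.resize(c["img"][y:y+120,x:x+150],None,fx=5,fy=5,interpolation=cv2.INTER_CUBIC)
im=np.clip(im*1.8,0,255).astype(np.uint8)
cv2.imwrite(f"pics/{sys.argv[1]}.png",im)
E
python3 look.py a1
```

```text
[ 0.5406 -0.0243  0.0569] [-0.41  0.62 -0.21] 5.55
```

View pics/a1.png

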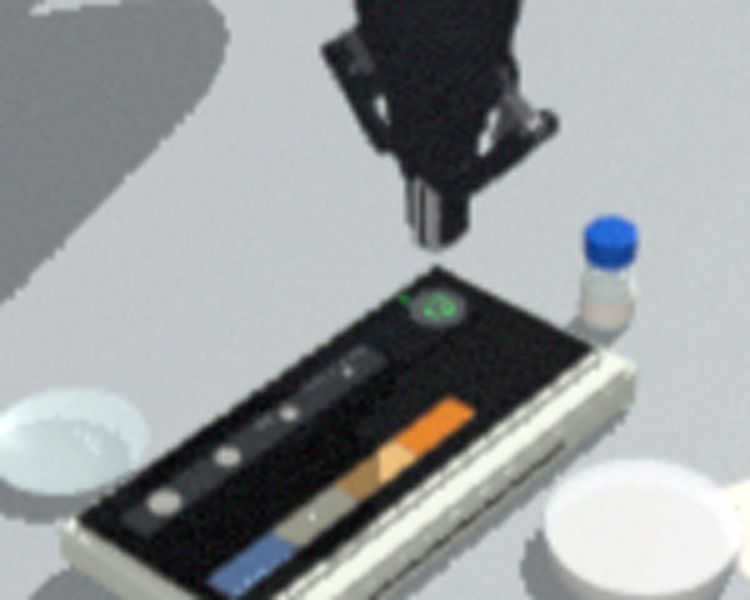

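```bash
python3 - <<'E'
from h import *
c=camera("top");im=c["img"][200:290,250:350]
im=cv2.resize(im,None,fx=6,fy=6,interpolation=cv2.INTER_CUBIC);im=np.clip(im*2.2,0,255).astype(np.uint8);cv2.imwrite("pics/t5.png",im)
c=camera("scene");im=c["img"][140:210,220:300]
im=cv2.resize(im,None,fx=8,fy=8,interpolation=cv2.INTER_CUBIC);im=np.clip(im*2.2,0,255).astype(np.uint8);cv2.imwrite("pics/s5.png",im)
E
```

```text
(no output)
```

View pics/t5.png

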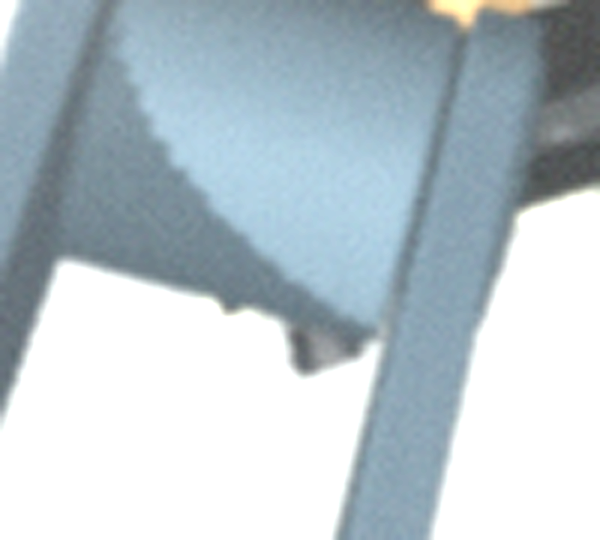

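View pics/s5.png

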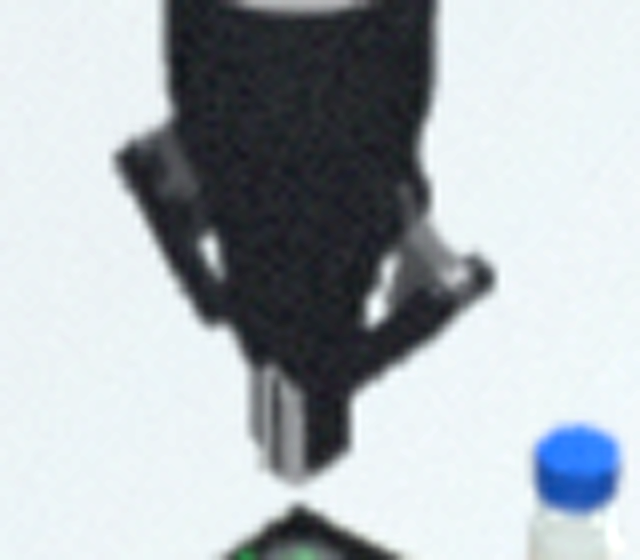

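```bash
python3 - <<'E'
from h import *
s=get_obs();p=np.array(s['eef_pos'])
ct,cs=camera("top"),camera("scene")
def tri(a,b):
    o1,d1=ray(ct,a);o2,d2=ray(cs,b)
    A=np.c_[d1,-d2];t=np.linalg.lstsq(A,o2-o1,rcond=None)[0]
    return o1+d1*t[0],o2+d2*t[1]
R=np.array([[np.cos(.3408),-np.sin(.3408)],[np.sin(.3408),np.cos(.3408)]])
for nm,a,b in(("A",(299.5,261.9),(241.,155.2)),("B",(310.2,258.5),(234.7,159.3)),("B2",(312.5,257),(234.7,159.3))):
    u,v=tri(a,b);m=(u+v)/2;d=m-p
    print(nm,m.round(4),"gap",np.linalg.norm(u-v).round(4),"rel TCP: y_tool,along strip,z",(R.T@d[:2]).round(4),d[2].round(4))
E
```

```text
A [ 0.4813 -0.0332  0.1652] gap 0.0003 rel TCP: y_tool,along strip,z [-0.0594  0.0118] 0.1076
B [ 0.4885 -0.0543  0.1644] gap 0.0009 rel TCP: y_tool,along strip,z [-0.0596 -0.0105] 0.1068
B2 [ 0.4922 -0.0577  0.1675] gap 0.0037 rel TCP: y_tool,along strip,z [-0.0573 -0.0149] 0.1099
```

Triangulating the knuckle corners puts them symmetric about the TCP axis at ±11 mm. So xy is right and only the height disagrees. I'll continue down slowly.

>>> {"method": "servo_tool", "body": {
  "plan": [
    [[0,0,-0.002,0,-1],[0,0,-0.002,0,-1],[0,0,-0.001,0,-1],[0,0,-0.001,0,-1],[0,0,-0.001,0,-1],[0,0,0,0,-1]]
  ]
}}

```text
time_s: 6.4
eef_pos: [0.5409, -0.0244, 0.0503]
eef_rot: [-0.0, 0.578, 0.816, -0.0]
wrist_force: [-0.2, 0.4, -0.5]
opening: -0.0
```

```bash
python3 look.py a2; python3 -c "
from h import *
for i in range(4):
    camera('top');s=get_obs();print(np.round(s['eef_pos'],4),np.round(s['wrist_force'],2),np.round(s['joint_efforts'],2))"
```

```text
[ 0.5409 -0.0244  0.0503] [-0.19  0.45 -0.47] 6.4
[ 0.541  -0.0244  0.0505] [ 0.    0.17 -0.26] [ -0.   -44.45 -28.59  -0.     0.     0.  ]
[ 0.5411 -0.0244  0.0505] [0.35 0.39 0.36] [ -0.   -44.46 -28.61  -0.     0.    -0.  ]
[ 0.5411 -0.0244  0.0506] [0.87 0.51 0.2 ] [ -0.   -44.48 -28.62  -0.     0.     0.  ]
[ 0.5411 -0.0244  0.0506] [ 0.61 -0.82  0.1 ] [ -0.   -44.49 -28.64  -0.     0.     0.  ]
```

View pics/a2.png

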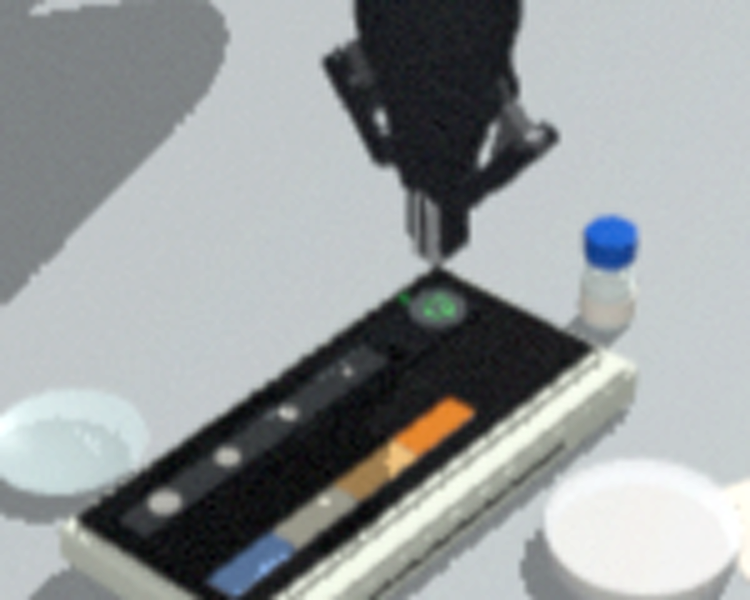

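>>> {"method": "servo_tool", "body": {
  "plan": [
    [[0,0,-0.003,0,-1],[0,0,-0.003,0,-1],[0,0,-0.003,0,-1],[0,0,-0.003,0,-1],[0,0,-0.002,0,-1],[0,0,-0.002,0,-1],[0,0,0,0,-1],[0,0,0,0,-1]]
  ]
}}

```text
time_s: 7.45
eef_pos: [0.5411, -0.0244, 0.0345]
eef_rot: [0.0, 0.578, 0.816, -0.0]
wrist_force: [0.0, -0.1, 0.6]
opening: 0.002
```

```bash
python3 look.py a3; python3 -c "
from h import *
for i in range(2):
    camera('top');s=get_obs();print(np.round(s['eef_pos'],4),np.round(s['wrist_force'],2),np.round(s['joint_efforts'],2))"
```

```text
[ 0.5411 -0.0244  0.0345] [ 0.02 -0.13  0.61] 7.45
[ 0.5412 -0.0244  0.0346] [0.03 0.35 0.22] [ -0.   -44.92 -27.8   -0.     0.    -0.  ]
[ 0.5411 -0.0244  0.0346] [-0.83 -0.32  0.06] [ -0.   -44.95 -27.82  -0.     0.     0.  ]
```

View pics/a3.png

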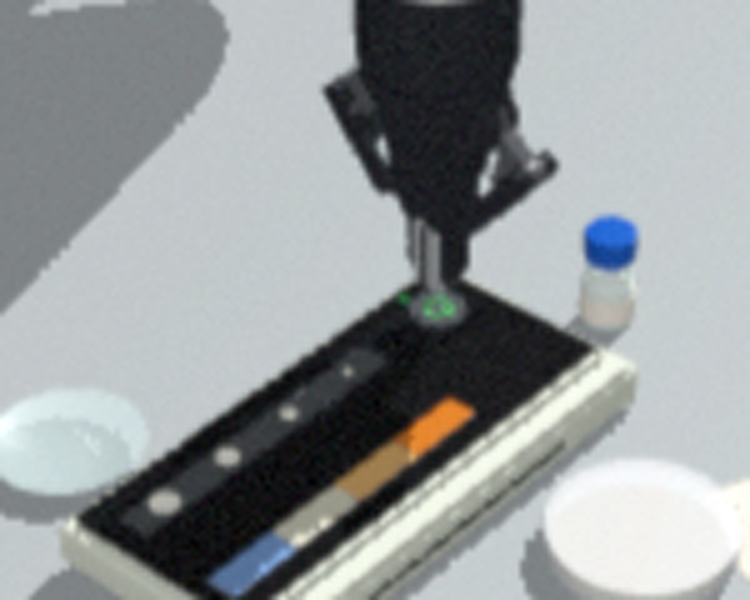

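No contact yet. The tips (crop row ~292) are nearing the pad centre (row 308), so I'm using smaller steps.

>>> {"method": "servo_tool", "body": {
  "plan": [
    [[0,0,-0.002,0,-1],[0,0,-0.001,0,-1],[0,0,-0.001,0,-1],[0,0,0,0,-1],[0,0,0,0,-1]]
  ]
}}

```text
time_s: 8.1
eef_pos: [0.541, -0.0244, 0.0304]
eef_rot: [-0.0, 0.578, 0.816, -0.0]
wrist_force: [0.6, 0.3, 0.7]
opening: -0.0
```

```bash
python3 look.py a4; python3 -c "
from h import *
for i in range(2):
    camera('top');s=get_obs();print(np.round(s['eef_pos'],4),np.round(s['wrist_force'],2),np.round(s['joint_efforts'],2))"
```

```text
[ 0.541  -0.0244  0.0304] [0.58 0.3  0.72] 8.1
[ 0.541  -0.0244  0.0305] [0.3  0.95 0.5 ] [ -0.   -45.1  -27.62  -0.     0.    -0.  ]
[ 0.5411 -0.0244  0.0305] [-0.42  0.18 -0.45] [  0.   -45.11 -27.63  -0.     0.     0.  ]
```

View pics/a4.png

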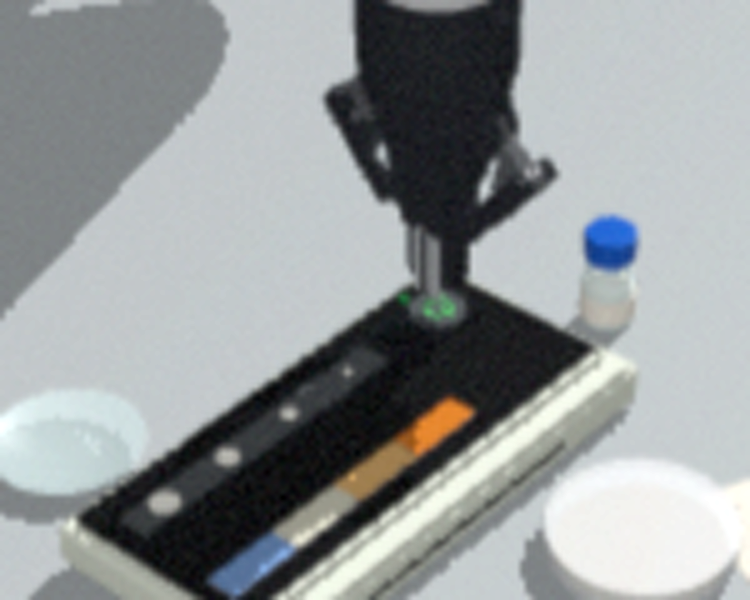

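>>> {"method": "servo_tool", "body": {
  "plan": [
    [[0,0,-0.001,0,-1],[0,0,-0.001,0,-1],[0,0,-0.001,0,-1],[0,0,0,0,-1],[0,0,0,0,-1]]
  ]
}}

```text
time_s: 8.75
eef_pos: [0.541, -0.0244, 0.0274]
eef_rot: [-0.0, 0.578, 0.816, -0.0]
wrist_force: [-0.3, 0.2, -0.1]
opening: -0.0
```

```bash
cat > f.py <<'E'
from h import *
W=[]
for i in range(3):
    camera('top');s=get_obs();W.append(s['wrist_force'])
print(s['time_s'],np.round(s['eef_pos'],4),np.round(np.mean(W,0),2),np.round(s['joint_efforts'],2))
E
python3 f.py
```

```text
8.9 [ 0.541  -0.0244  0.0275] [ 0.02  0.25 -0.03] [  0.   -45.21 -27.48  -0.     0.    -0.  ]
```

>>> {"method": "servo_tool", "body": {
  "plan": [
    [[0,0,-0.001,0,-1],[0,0,-0.001,0,-1],[0,0,0,0,-1],[0,0,0,0,-1]]
  ]
}}

```text
time_s: 9.3
eef_pos: [0.541, -0.0244, 0.0254]
eef_rot: [-0.0, 0.578, 0.816, -0.0]
wrist_force: [-0.4, 0.2, -0.4]
opening: -0.0
```

```bash
python3 f.py; python3 look.py a5
```

```text
9.45 [ 0.5411 -0.0244  0.0255] [-0.14  0.29 -0.27] [  0.   -45.28 -27.38  -0.     0.     0.  ]
[ 0.5411 -0.0244  0.0255] [ 0.13 -0.32 -0.37] 9.45
```

View pics/a5.png

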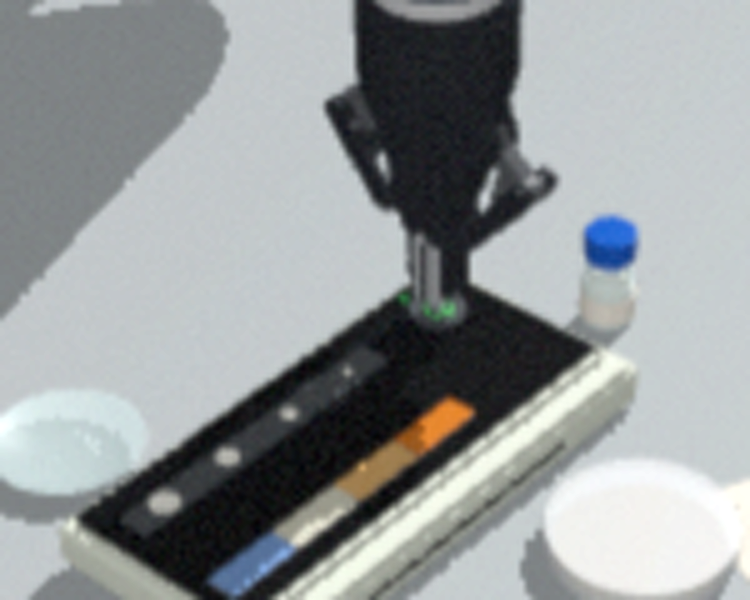

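>>> {"method": "servo_tool", "body": {
  "plan": [
    [[0,0,-0.001,0,-1],[0,0,-0.001,0,-1],[0,0,0,0,-1],[0,0,0,0,-1]]
  ]
}}

```text
time_s: 9.9
eef_pos: [0.541, -0.0244, 0.0234]
eef_rot: [-0.0, 0.578, 0.816, -0.0]
wrist_force: [-0.9, -1.0, 0.6]
opening: 0.0
```

```bash
python3 f.py
```

```text
10.05 [ 0.541  -0.0244  0.0235] [ 0.06  0.15 -0.2 ] [ -0.   -45.35 -27.27  -0.     0.     0.  ]
```

>>> {"method": "servo_tool", "body": {
  "plan": [
    [[0,0,-0.001,0,-1],[0,0,-0.001,0,-1],[0,0,0,0,-1],[0,0,0,0,-1]]
  ]
}}

```text
time_s: 10.45
eef_pos: [0.541, -0.0244, 0.0214]
eef_rot: [-0.0, 0.578, 0.816, -0.0]
wrist_force: [-0.7, -0.8, -0.7]
opening: 0.002
```

```bash
python3 f.py;python3 look.py a6
```

```text
10.6 [ 0.5411 -0.0244  0.0215] [-0.16  0.54 -0.06] [  0.   -45.41 -27.17  -0.     0.     0.  ]
[ 0.5411 -0.0244  0.0215] [-0.03  0.52  0.03] 10.6
```

View pics/a6.png

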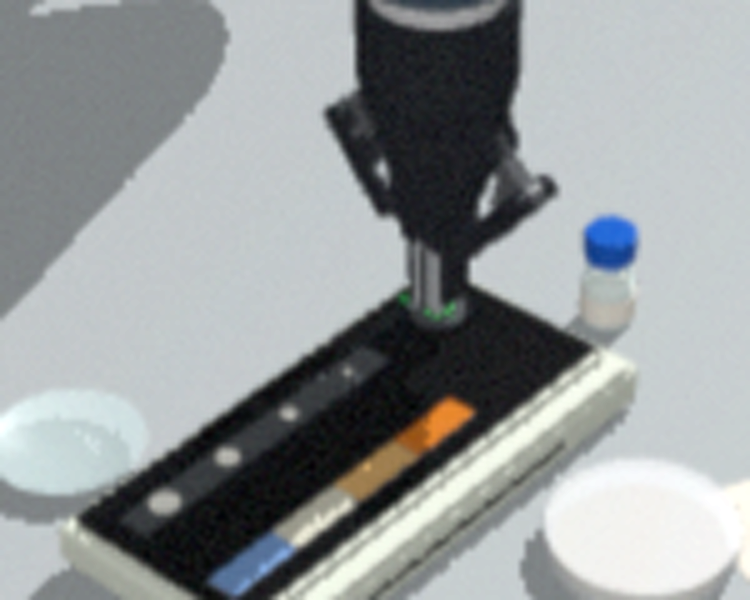

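>>> {"method": "servo_tool", "body": {
  "plan": [
    [[0,0,-0.001,0,-1],[0,0,-0.0005,0,-1],[0,0,0,0,-1]]
  ]
}}

```text
time_s: 10.95
eef_pos: [0.5409, -0.0244, 0.0199]
eef_rot: [-0.0, 0.578, 0.816, -0.0]
wrist_force: [0.2, 0.6, 0.8]
opening: -0.002
```

```bash
python3 f.py
```

```text
11.1 [ 0.541  -0.0244  0.02  ] [ 0.04 -0.32  0.08] [  0.   -45.45 -27.08  -0.     0.    -0.  ]
```

>>> {"method": "servo_tool", "body": {
  "plan": [
    [[0,0,-0.001,0,-1],[0,0,-0.0005,0,-1],[0,0,0,0,-1]]
  ]
}}

```text
time_s: 11.4
eef_pos: [0.5409, -0.0244, 0.0184]
eef_rot: [-0.0, 0.578, 0.816, -0.0]
wrist_force: [0.2, -0.3, 0.4]
opening: -0.001
```

```bash
python3 f.py; python3 look.py a7
```

```text
11.55 [ 0.541  -0.0244  0.0185] [ 0.13 -0.09  0.49] [ -0.   -45.5  -27.01  -0.     0.    -0.  ]
[ 0.541  -0.0244  0.0185] [-0.08 -0.09  0.7 ] 11.55
```

View pics/a7.png

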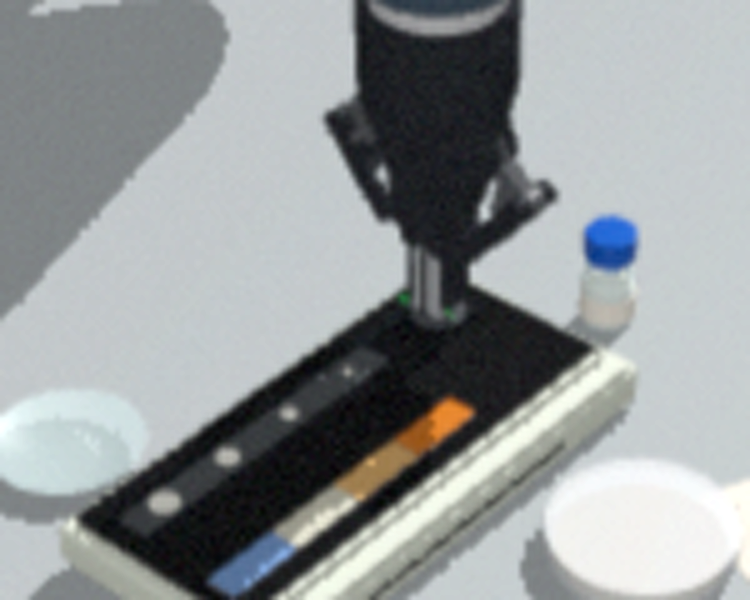

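>>> {"method": "servo_tool", "body": {
  "plan": [
    [[0,0,-0.0005,0,-1],[0,0,-0.0005,0,-1],[0,0,0,0,-1]]
  ]
}}

```text
time_s: 11.9
eef_pos: [0.541, -0.0244, 0.0174]
eef_rot: [-0.0, 0.578, 0.816, -0.0]
wrist_force: [0.7, -0.0, -0.0]
opening: 0.002
```

```bash
python3 f.py
```

```text
12.05 [ 0.541  -0.0244  0.0175] [-0.19  0.19 -0.19] [  0.   -45.54 -26.96  -0.     0.    -0.  ]
```

>>> {"method": "servo_tool", "body": {
  "plan": [
    [[0,0,-0.0005,0,-1],[0,0,-0.0005,0,-1],[0,0,0,0,-1]]
  ]
}}

```text
time_s: 12.35
eef_pos: [0.541, -0.0244, 0.0164]
eef_rot: [-0.0, 0.578, 0.816, -0.0]
wrist_force: [0.1, -1.0, -0.0]
opening: -0.002
```

```bash
python3 f.py
```

```text
12.5 [ 0.541  -0.0244  0.0165] [ 0.29 -0.4  -0.53] [  0.   -45.58 -26.91  -0.     0.    -0.  ]
```

>>> {"method": "servo_tool", "body": {
  "plan": [
    [[0,0,-0.0005,0,-1],[0,0,-0.0005,0,-1],[0,0,0,0,-1]]
  ]
}}

```text
time_s: 12.8
eef_pos: [0.5411, -0.0244, 0.0156]
eef_rot: [0.0, 0.578, 0.816, 0.0]
wrist_force: [-0.4, -0.4, 2.3]
opening: 0.001
```

```bash
python3 f.py; python3 look.py a8
```

```text
12.95 [ 0.5411 -0.0244  0.0156] [-0.46 -0.06  2.03] [-8.000e-02 -4.471e+01 -2.649e+01 -1.000e-02 -1.600e-01 -0.000e+00]
[ 0.5411 -0.0244  0.0156] [-0.61 -0.08  2.33] 12.95
```

View pics/a8.png

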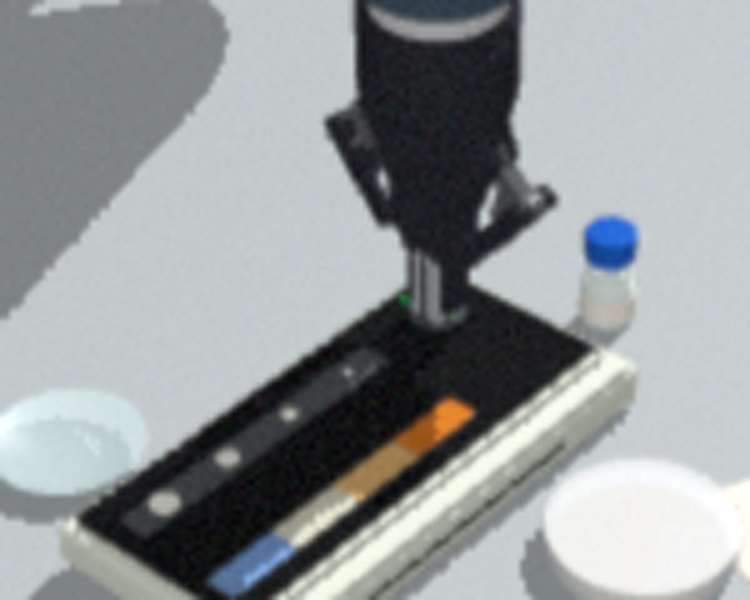

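I have contact on the power pad at about 2 N (reported z 0.0156). Next I lift, move over the smallest dot and come down to the same height.

>>> {"method": "servo_tool", "body": {
  "plan": [
    [[0,0,-0.0002,0,-1],[0,0,0.004,0,-1],[0,0,0.006,0,-1],[0.0071,-0.0202,0,0,-1],[0.0071,-0.0202,0,0,-1],[0.007,-0.0201,0,0,-1],[0,0,0,0,-1],[0,0,0,0,-1]]
  ]
}}

```text
time_s: 13.8
eef_pos: [0.5621, -0.085, 0.0254]
eef_rot: [-0.0, 0.578, 0.816, 0.0]
wrist_force: [1.0, 0.3, 0.4]
opening: -0.002
```

```bash
python3 f.py; python3 look.py b1
```

```text
13.95 [ 0.5617 -0.084   0.0252] [-0.15  0.44  0.01] [-3.400e-01 -4.819e+01 -2.809e+01 -1.000e-02 -1.000e-02  0.000e+00]
[ 0.5617 -0.084   0.0252] [ 0.09 -0.07 -0.31] 13.95
```

View pics/b1.png

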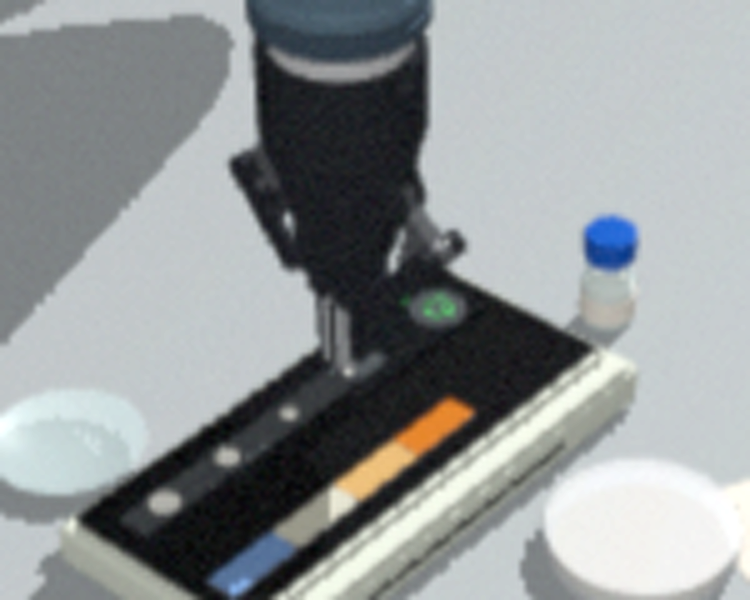

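The tips hang just over the smallest dot at crop (348,370). Now lowering.

>>> {"method": "servo_tool", "body": {
  "plan": [
    [[0,0,-0.003,0,-1],[0,0,-0.003,0,-1],[0,0,-0.002,0,-1],[0,0,-0.001,0,-1],[0,0,-0.0005,0,-1],[0,0,0,0,-1],[0,0,0,0,-1]]
  ]
}}

```text
time_s: 14.7
eef_pos: [0.5623, -0.0849, 0.0159]
eef_rot: [0.0, 0.578, 0.816, 0.0]
wrist_force: [-1.4, 0.6, 1.7]
opening: -0.004
```

```bash
python3 f.py; python3 look.py b2
```

```text
14.85 [ 0.5623 -0.085   0.0159] [-0.58  0.69  1.23] [ -0.26 -47.98 -27.49  -0.08  -0.25  -0.  ]
[ 0.5623 -0.085   0.0159] [-0.    0.93  1.66] 14.85
```

View pics/b2.png

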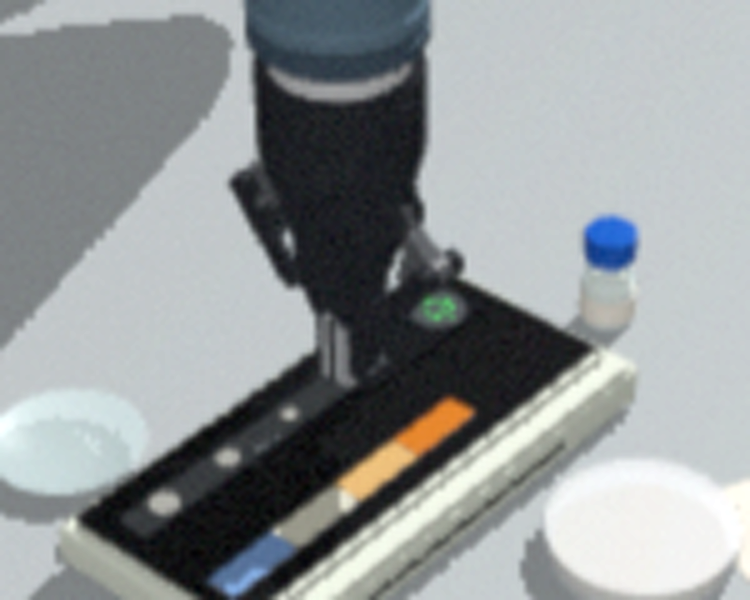

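In light contact on tile 1. I'll add a little preload and slide slowly.

>>> {"method": "servo_tool", "body": {
  "plan": [
    [[0,0,-0.0003,0,-1],[0.0017,-0.0047,0,0,-1],[0.0017,-0.0047,0,0,-1],[0.0017,-0.0047,0,0,-1],[0.0017,-0.0047,0,0,-1],[0,0,0,0,-1]]
  ]
}}

```text
time_s: 15.5
eef_pos: [0.5696, -0.1049, 0.0157]
eef_rot: [0.001, 0.578, 0.816, -0.0]
wrist_force: [0.5, -0.9, 2.2]
opening: 0.002
```

```bash
python3 f.py
```

```text
15.65 [ 0.5694 -0.1043  0.0157] [ 0.78 -1.13  1.57] [  0.55 -48.2  -26.42   0.25   0.27  -0.  ]
```

>>> {"method": "servo_tool", "body": {
  "plan": [
    [[0.0017,-0.0047,-0.0002,0,-1],[0.0017,-0.0047,0,0,-1],[0.0017,-0.0047,0,0,-1],[0.0017,-0.0047,0,0,-1],[0,0,0,0,-1],[0,0,0,0,-1]]
  ]
}}

```text
time_s: 16.25
eef_pos: [0.5763, -0.1234, 0.0155]
eef_rot: [0.001, 0.578, 0.816, -0.0]
wrist_force: [-0.5, -1.6, 2.3]
opening: 0.001
```

```bash
python3 f.py; python3 look.py b3
```

```text
16.4 [ 0.5761 -0.1229  0.0155] [ 0.56 -1.71  2.83] [  0.79 -48.97 -26.32   0.33   0.32   0.  ]
[ 0.5761 -0.1229  0.0155] [ 0.16 -2.34  3.71] 16.4
```

View pics/b3.png

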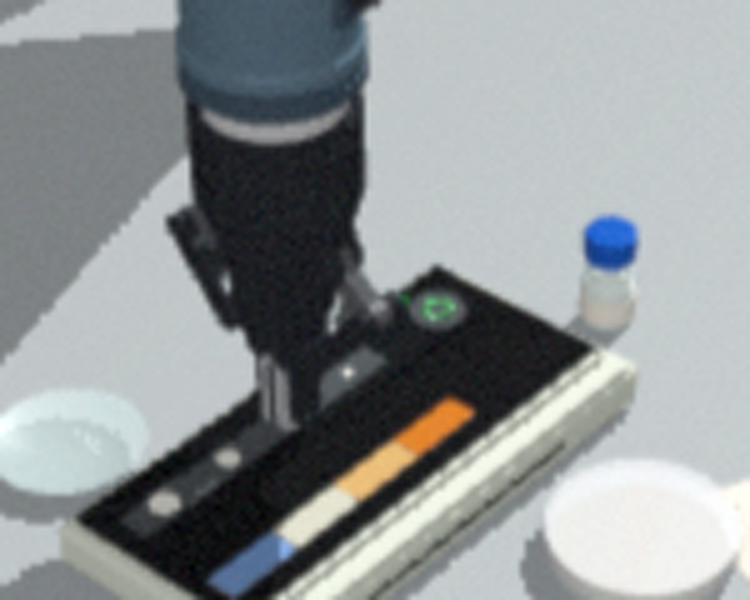

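The tips cover dot 2, the unit hasn't shifted in the image, and the normal force is about 2.5–3 N. Continuing.

>>> {"method": "servo_tool", "body": {
  "plan": [
    [[0.0016,-0.0047,0,0,-1],[0.0016,-0.0047,0,0,-1],[0.0017,-0.0047,0,0,-1],[0.0016,-0.0047,0,0,-1],[0.0016,-0.0047,0,0,-1],[0,0,0,0,-1]]
  ]
}}

```text
time_s: 17.05
eef_pos: [0.5844, -0.1472, 0.0154]
eef_rot: [0.001, 0.578, 0.816, -0.0]
wrist_force: [-0.2, -1.6, 2.0]
opening: -0.0
```

```bash
python3 f.py
```

```text
17.2 [ 0.5843 -0.1468  0.0155] [ 0.18 -1.87  2.28] [  0.81 -50.39 -26.74   0.34   0.28  -0.  ]
```

>>> {"method": "servo_tool", "body": {
  "plan": [
    [[0.0017,-0.0047,0,0,-1],[0.0017,-0.0047,0,0,-1],[0.0016,-0.0047,0,0,-1],[0,0,0,0,-1],[0,0,0,0,-1]]
  ]
}}

```text
time_s: 17.7
eef_pos: [0.5893, -0.161, 0.0155]
eef_rot: [0.001, 0.578, 0.816, -0.0]
wrist_force: [0.7, -1.5, 2.0]
opening: -0.005
```

```bash
python3 f.py; python3 look.py b4
```

```text
17.85 [ 0.5892 -0.1606  0.0155] [ 0.49 -1.77  2.95] [  0.83 -51.2  -26.81   0.33   0.32   0.  ]
[ 0.5892 -0.1606  0.0155] [ 0.8  -2.3   3.03] 17.85
```

View pics/b4.png

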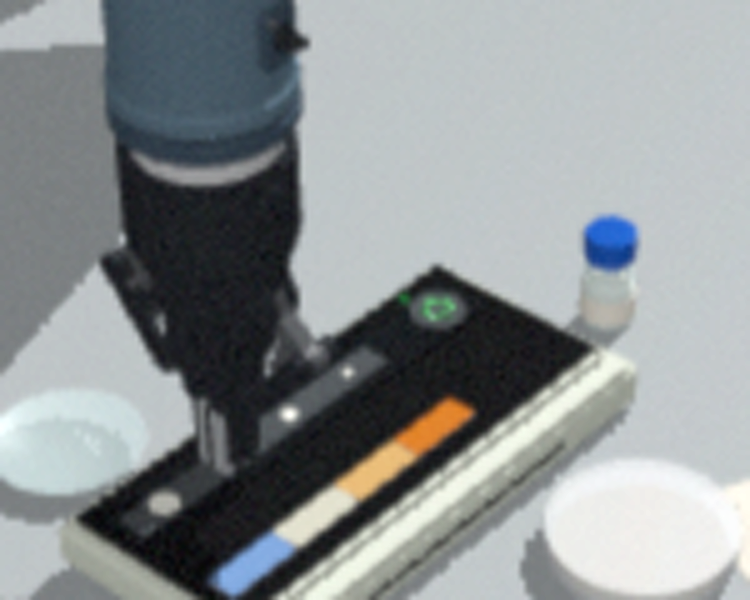

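On dot 3 at about 2.5 N, with the unit still in place. Sliding on to the last dot, 40 mm further.

>>> {"method": "servo_tool", "body": {
  "plan": [
    [[0.0016,-0.0047,0,0,-1],[0.0016,-0.0047,0,0,-1],[0.0016,-0.0047,0,0,-1],[0.0017,-0.0047,0,0,-1],[0,0,0,0,-1]]
  ]
}}

```text
time_s: 18.4
eef_pos: [0.5958, -0.18, 0.0154]
eef_rot: [0.0, 0.578, 0.816, -0.0]
wrist_force: [0.2, -1.5, 1.9]
opening: -0.001
```

```bash
python3 f.py
```

```text
18.55 [ 0.5957 -0.1797  0.0154] [ 0.19 -1.65  2.5 ] [  0.86 -52.42 -27.17   0.34   0.3   -0.  ]
```

>>> {"method": "servo_tool", "body": {
  "plan": [
    [[0.0017,-0.0047,0,0,-1],[0.0017,-0.0047,0,0,-1],[0.0017,-0.0047,0,0,-1],[0.0016,-0.0047,0,0,-1],[0,0,0,0,-1],[0,0,0,0,-1]]
  ]
}}

```text
time_s: 19.15
eef_pos: [0.6025, -0.1987, 0.0155]
eef_rot: [0.001, 0.578, 0.816, -0.0]
wrist_force: [-0.4, -0.5, 2.0]
opening: -0.001
```

```bash
python3 f.py; python3 look.py b5
```

```text
19.3 [ 0.6024 -0.1981  0.0155] [ 0.07 -2.02  2.5 ] [  0.78 -53.64 -27.37   0.3    0.33   0.  ]
[ 0.6024 -0.1981  0.0155] [-0.39 -2.36  2.94] 19.3
```

View pics/b5.png

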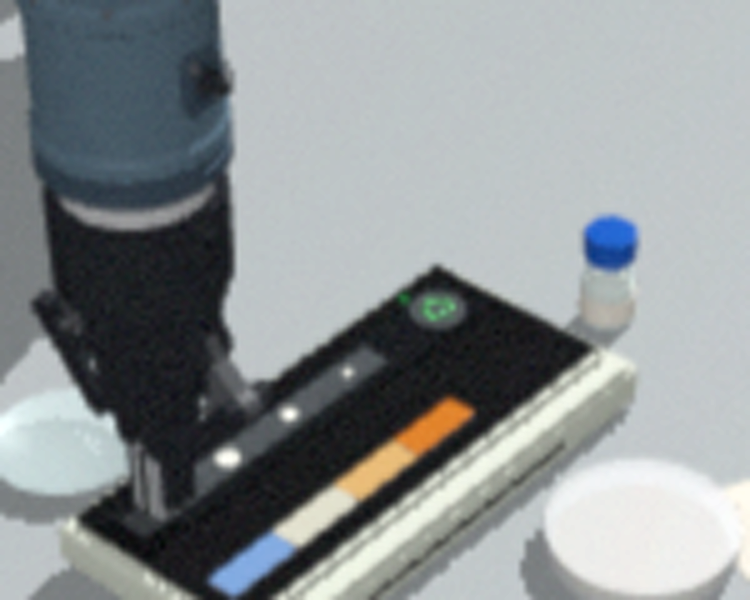

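The tips rest on the largest dot, and dots 1–3 have brightened. I'll let it settle, do a last check and hand in.

>>> {"method": "servo_tool", "body": {
  "plan": [
    [[0,0,0,0,-1],[0,0,0,0,-1],[0,0,0,0,-1],[0,0,0,0,-1],[0,0,0,0,-1]]
  ]
}}

```text
time_s: 19.85
eef_pos: [0.6023, -0.1978, 0.0154]
eef_rot: [0.0, 0.578, 0.816, 0.0]
wrist_force: [1.1, -2.0, 2.1]
opening: 0.001
```

```bash
python3 f.py; python3 -c "
from h import *
c=camera('scene');d=cv2.absdiff(cv2.imread('pics/scene0.png'),c['img']);im=np.hstack([c['img'][140:330,60:400]]);cv2.imwrite('pics/end.png',cv2.resize(im,None,fx=2.3,fy=2.3))
s=get_obs();print(s['wrist_force'])
hand_in()"
```

```text
20.0 [ 0.6022 -0.1978  0.0154] [ 0.42 -1.89  2.23] [  0.92 -53.33 -26.83   0.31   0.54  -0.  ]
[ 0.91586698 -0.98930244  3.38543844]
the job is handed in; nothing more can be done
```

View pics/end.png

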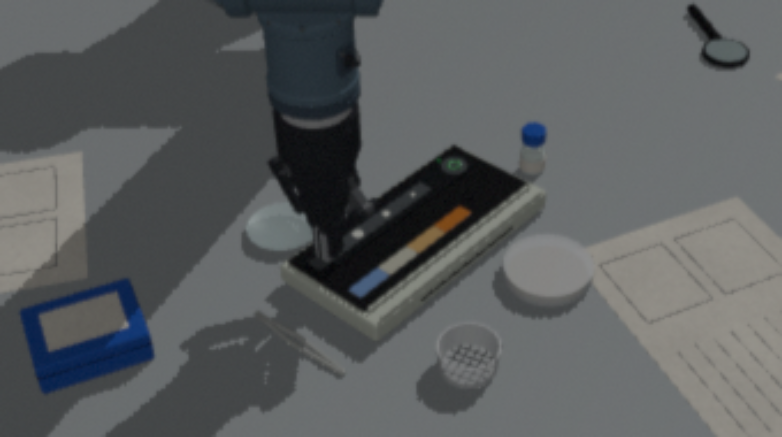

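I touched the power pad with the closed fingertips at about 2 N. I then lifted off, set them on the smallest dot and slid without a break along the strip to the largest dot. The job was handed in at about 20 s (limit 48 s) with the fingertips resting there; no verdict was reported.

**Last checks:**
- The final pose was within about 1 mm of the measured centre of the largest dot.
- Upward force was steady at about 2–3 N, with a sideways force of about 2 N.
- By eye in the pictures, the unit and the other things on the bench stood where they started. I did not measure their displacement numerically.
- I kept the tips on the strip's centre line, about 54 mm from the coloured strip.

**Disagreement:** the reported TCP height did not fit the stated tool geometry. Contact came at z ≈ 0.016 instead of the expected 0.050, and the pictures also showed the gripper about 30 mm higher than reported. I never found the cause. I checked the sideways position by triangulating the gripper in both cameras, and set the height from force and pictures.

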